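# Snap a bearing cover home on a tilt-out bin

### The arm

A 6-joint arm with a two-finger parallel gripper is mounted at the origin on the work surface. World frame = base frame: x ahead of the robot, y to its left, z up, the work surface at z = 0. Lengths are in mm, angles in rad, forces in N, time in s.
With the tool pointing down it reaches from about 350 to 975 mm from the base axis. Payload 7.1 kg.
Tool frame: the origin (TCP) lies at the very end of the fingers, on their centre line; the grasp point (between the pads) lies 19 mm behind it; y points along the fingers, z is the direction in which the jaws open and shut, and the axes are right-handed (so a half turn about y gives the same grasp; the last joint's range is limited). The gripper opens to 88 mm and grips with 3 to 60 N. Pads are 20 mm wide; open, the fingers measure 115 mm over their backs; the gripper's body (75 mm by 178 mm) begins 61 mm behind the grasp point.
Start: joints at [1.24, 0.423, 1.63, -0, 1.089, -0.019], TCP at [191.701, 594.858, 222.675] pointing down, gripper open.
Joint ranges: [-3, 3], [-0.9, 2.11], [0.09, 2.58], [-1.31, 4.45], [0.11, 2.69], [-2.54, 2.54]. Speed limits (rad/s): [2.39, 2.39, 3.01, 3.14, 3.14, 3.14].

### API

Orientations are given as a rotation vector (axis times angle).
In Python, from workcell import ctrl gives the robot as it stands.
- The arm moves only by the shell command python3 -m jog 'ROWS'. ROWS is JSON, a list of rows, each a list of 3 entries, a list of its own where there are three numbers: the opening, from 0 (shut) to 1 (fully open), then the shift along the tool's x, y, z in cm, then the turn, a rotation vector about the tool's x, y, z in rad. In form: [[claw, [dx, dy, dz], [wx, wy, wz]], ...]. A call has 1 to 8 rows; each row is the pose to reach, as a shift and turn from the pose commanded when the call began, along the tool's axes at that moment; what a row does not reach only later rows make up. A row lasts 1/10 s, in which the tool goes at most 50 mm and 8.59 degrees, less where a joint would pass 70% of its speed; a pose out of reach is approached as far as the arm can. A call with a gripper value outside its range is refused whole. The fingers move at their own pace and stop on an object; the grip force is fixed at half the most. Time passes only in rows, so rows that repeat a pose let the fingers close. It gives the time, the measured TCP pose, the force and the opening at its end, in the units of the state.
- ctrl.get_obs(): the state, without advancing time (a new reading comes with each control period).
- ctrl.get_image(name): name is "side" or "top" or "wrist"; returns a dict with "color" (384x512x3 uint8, red, green, blue), "z_map" (384x512 float32, mm along the optical axis (not along the pixel's ray), 0 where there is no reading), "fx", "fy", "cx", "cy" (pixels), "pose" (4x4, takes a point from camera to world coordinates). Camera axes: x right, y down, z forward; pixel columns grow to the right and rows downward; lengths in mm; the calibration is good to about 2 mm. A picture is of the moment at which its call begins.
- ctrl.close_job(): hands the job in, once; it reports no verdict.
The state is a dict: "t": time; "qpos": joint angles; "qvel": joint speeds; "joint_torque": joint torques, N m; "ee_pos": TCP position; "orientation": TCP orientation; "ft_force": force on the tool from outside, world axes, zero at the start; "moment": the same for the moment, N m; "width": finger opening in mm.
Only numpy, scipy, OpenCV 4.12 (cv2) and the standard library are available. Lean on these libraries where they do the work, as an engineer would, in place of code of your own. Each camera call takes 0.05 s, during which the arm holds its last target.

### The job

One of the two bearing covers of the grey tilt-out bin only rests on its spring clips. Take the seating tool out of its stand, press that cover squarely straight down with the tool's nose until it clicks fully home at both ends, pushing slowly and never harder than 40 N so that it does not crack, then put the tool back upright in its stand. Touch the covers only with the tool, and leave the fitted cover, the bowl, coin cup, phone stand and hairbrush where they are.

Things in the scene. Friction and masses are not known exactly. Their poses are not given: they have to be found in the camera images.
- bin_unit: Grey plastic tilt-out bin on its frame, fixed. Origin: centre of the underside of its base plate (150 mm in x, 280 mm in y, 8 mm thick); front to its own -x. The open bin (110 x 150 mm, top up to 122 mm high) tips towards -x, by 0 to 0.25 rad at the start, about two level pins that lie in dark bearing blocks at x -35 mm, y +112 and -112 mm.
- bearing_left (a point): Centre of the top face, 40 mm above the unit's origin, of the bearing block at the unit's +y side; axes as the unit's. Block 42 mm (x) x 36 mm (y). At its x ends stand two sprung steel clips 16 mm wide, their hooks 39 mm apart, hook tops 9.5 mm and flared tabs 16 mm above this point. They snap over the rims of a cover.
- bearing_right (a point): The same point of the like block at the unit's -y side, with like clips.
- cover: Ivory plastic cover to be pressed home, loose, 30 g, on the left or the right block. Origin: centre of its plate's underside, z up, x as the unit's; plate 44 x 30 mm, rims at its x ends, legs 18 mm down into the block. At the start it rests on the clip hooks, origin about 8 mm above the block's top face; fully home its plate lies flat on that face (origin at it). Cracks above 40 N.
- cover_top (a point): Centre of the flat raised land (28 mm in x, 24 mm in y) on that cover, to press on, 13.5 mm above its origin. Pressing down takes about 5 N at first, rising to about 10 N; some 5 mm down the clips snap over and the resistance suddenly falls away; at 8 mm the cover is hard on the block, where the force climbs steeply: come down on it at 10 mm/s or slower.
- cover_fitted: The like cover on the other block, already home (origin at that block's top face).
- tool_stand: Turned dark-wood tool stand, fixed, 72 mm across, 54 mm high; origin: centre of its underside. Upright bore 36 mm across at the mouth, 50 mm deep, open at the top.
- tool: Seating tool, 150 g, loose, upright in the stand, hung by its brass collar (44 mm across, 8 mm thick) that lies on the stand's top. Origin: centre of the collar's underside; z up. Wooden handle 25 mm across from 8 to 50 mm above the origin, knob to 66 mm. A flat-ended white nylon nose, 28 mm across, is screwed in: it ends 25 to 45 mm below the origin, set differently each time.
- bowl: Cobalt glass bowl, 110 mm across, 52 mm high; origin under its centre. Leave alone.
- coin_cup: Stainless coin cup, 68 mm across, 75 mm high; origin under its centre. Leave alone.
- phone_stand: Aluminium phone stand, base 105 x 85 mm, 175 mm high; origin under its base's centre. Leave alone.
- hairbrush: Wooden hairbrush lying flat, 230 mm long along its y, 70 mm wide, 28 mm high; origin on the table under its middle. Leave alone.
Not all that is in view belongs to the job. Leave any orange or red look-alike of the cover alone.

How it is judged (in metres and radians):
On the way, in this order (a step that is already met when the one before it is completed fails the run):
1. the seating tool is lifted out of its stand (z of tool in the frame of tool_stand above 0.075 m), for 0.1 s.
2. the cover is home: plate on the block, level (z of cover in the frame of bin_unit below 0.0418 m and angle between cover's own z axis and vertical below 0.05 rad), for 0.3 s.
At the end, for the whole second after the job is handed in: Both covers home: origin under 41.8 mm above the unit's origin, level within 0.05 rad. The tool hangs in its stand by the collar: origin within 7 mm of the stand's axis and under 57 mm above its origin, upright within 0.06 rad, released, at rest (all of step 2 and z of cover_fitted in the frame of bin_unit below 0.0418 m and angle between cover_fitted's own z axis and vertical below 0.05 rad and horizontal distance between tool and tool_stand below 0.007 m and z of tool in the frame of tool_stand below 0.057 m and angle between tool's own z axis and vertical below 0.06 rad and linear speed of each of tool, cover below 0.01 m/s and contact force between the fingers and tool below 0.2 N); the robot touches nothing.
It fails at once if the tool presses on the cover with more than 40 N (contact force between tool and cover above 40 N).
It fails at once if the tool presses on the cover (more than 3 N) while it leans more than 0.12 rad (contact force between tool and cover above 3 N and angle between tool's own z axis and vertical above 0.12 rad).
It fails at once if fingers or arm touch a cover (contact force between any of the fingers, the arm and cover above 1 N or contact force between any of the fingers, the arm and cover_fitted above 1 N).
It fails at once if the fitted cover is moved more than 5 mm (distance of cover_fitted from where it was at the start of the episode above 0.005 m).
It fails at once if the bowl, coin cup, phone stand or hairbrush is moved more than 15 mm (distance of any of bowl, coin_cup, phone_stand, hairbrush from where it was at the start of the episode above 0.015 m).
It also fails if it takes over 48 s, if anything falls off the work surface, if the arm or the gripper's body presses on something with over 40 N, if the wrist force passes 120 N, or if a joint passes its speed limit or range.

## Working session

There is one attempt and no reset: what is moved stays moved. The work goes in short steps, Python scripts to look and compute and a shell command to move; the robot and the scene stay as the last step left them, time stands still between calls to the robot, and variables do not carry over. Pictures are saved under pics/ and viewed, and the job is handed in when it is done.

```bash
mkdir -p pics; ls; python3 - <<'E'
from workcell import ctrl
import cv2,numpy as np
o=ctrl.get_obs();print({k:np.round(v,3) for k,v in o.items()})
for n in ["side","top","wrist"]:
    im=ctrl.get_image(n);cv2.imwrite(f"pics/{n}0.png",im["color"][:,:,::-1]);np.save(f"pics/{n}0.npy",im,allow_pickle=True)
    print(n,im["fx"],im["fy"],im["cx"],im["cy"],np.round(im["pose"],3).tolist())
E
```

```text
pics
{'t': np.float64(0.0), 'qpos': array([ 1.24 ,  0.424,  1.631, -0.   ,  1.089, -0.019]), 'qvel': array([ 0.001, -0.001, -0.001, -0.   , -0.001,  0.001]), 'joint_torque': array([-2.0000e-03, -5.4463e+01, -2.7366e+01,  6.4000e-02,  2.3000e-02,
       -0.0000e+00]), 'ee_pos': array([191.509, 594.314, 221.893]), 'orientation': array([-1.558,  0.245, -0.245]), 'ft_force': array([ 0.836, -0.285,  0.664]), 'moment': array([-0.003, -0.023,  0.039]), 'width': np.float64(88.012)}
side 396.04427940732586 396.04427940732586 252.82870376277864 193.73633754364292 [[0.985, -0.112, 0.13, 392.316], [-0.171, -0.685, 0.708, -624.469], [0.01, -0.72, -0.694, 724.377], [0.0, 0.0, 0.0, 1.0]]
top 393.07808841629105 393.07808841629105 256.25241152417664 191.4918782890819 [[0.026, -0.997, 0.07, 452.77], [-0.999, -0.024, 0.029, 29.898], [-0.027, -0.071, -0.997, 1275.5], [0.0, 0.0, 0.0, 1.0]]
wrist 331.14758748926744 331.14758748926744 256.6456542658998 188.96057733053848 [[0.307, 0.92, 0.244, 125.507], [0.952, -0.296, -0.081, 615.423], [-0.002, 0.257, -0.966, 385.176], [0.0, 0.0, 0.0, 1.0]]
```

View pics/side0.png

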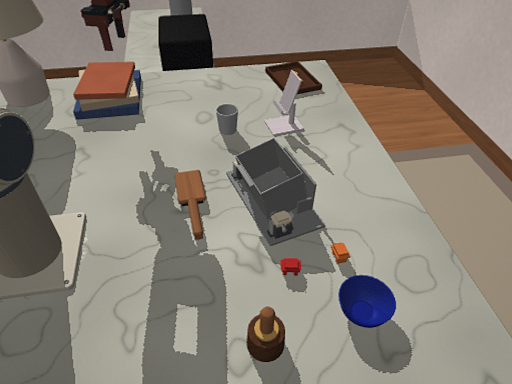

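View pics/top0.png

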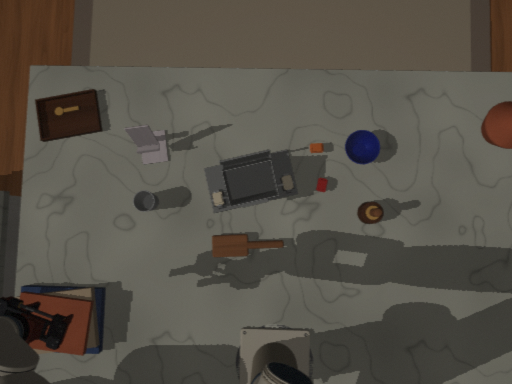

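View pics/wrist0.png

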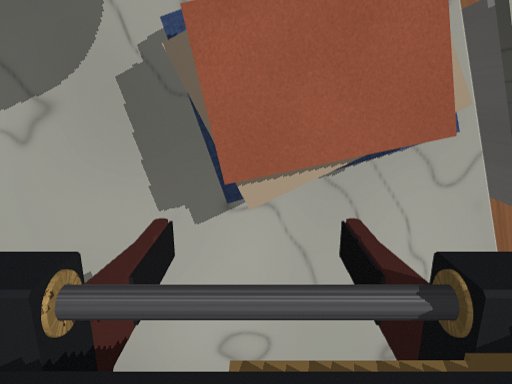

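```bash
cat > h.py <<'E'
import numpy as np,cv2
def load(p): return np.load(p,allow_pickle=True).item()
def ray(im,u,v,z):
    d=im["pose"][:3,:3]@np.array([(u-im["cx"])/im["fx"],(v-im["cy"])/im["fy"],1.0]);o=im["pose"][:3,3]
    return o+d*(z-o[2])/d[2]
def cloud(im):
    z=im["z_map"];v,u=np.mgrid[:z.shape[0],:z.shape[1]]
    P=np.stack([(u-im["cx"])/im["fx"]*z,(v-im["cy"])/im["fy"]*z,z],-1)
    P=P@im["pose"][:3,:3].T+im["pose"][:3,3];P[z==0]=np.nan;return P
def proj(im,p):
    q=im["pose"][:3,:3].T@(np.asarray(p)-im["pose"][:3,3]);return q[0]/q[2]*im["fx"]+im["cx"],q[1]/q[2]*im["fy"]+im["cy"]
E
python3 - <<'E'
from h import *
t=load("pics/top0.npy");s=load("pics/side0.npy")
a=cv2.resize(t["color"][140:225,195:310],None,fx=5,fy=5,interpolation=3)
b=cv2.resize(s["color"][130:250,215:335],None,fx=4,fy=4,interpolation=3)
cv2.imwrite("pics/c_top.png",a[:,:,::-1]);cv2.imwrite("pics/c_side.png",b[:,:,::-1])
P=cloud(t)
for n,(u,v) in dict(Lcov=(218,199),Rcov=(288,183),tool=(372,212),orange=(316,148),red=(322,185)).items():
    w=P[v-4:v+5,u-4:u+5]; print(n,np.round(P[v,u]),"zmax",np.nanmax(w[...,2]))
Q=cloud(s)
for n,(u,v) in dict(Rcov=(281,216),tool=(266,313)).items():
    print(n,np.round(Q[v,u]))
E
```

```text
Lcov [513. 184.  55.] zmax 57.90072175432556
Rcov [567. -33.  62.] zmax 66.41569777596828
tool [ 483. -283.   91.] zmax 122.03432446539159
orange [ 685. -121.   28.] zmax 39.88892335967853
red [ 566. -141.   33.] zmax 39.693344830960086
Rcov [567. -30.  62.]
tool [ 478. -295.  120.]
```

View pics/c_top.png

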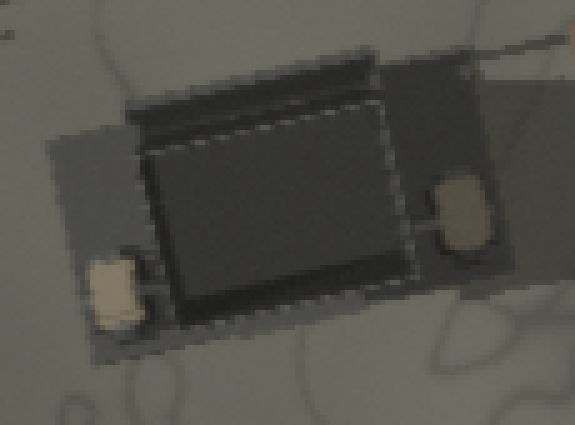

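View pics/c_side.png

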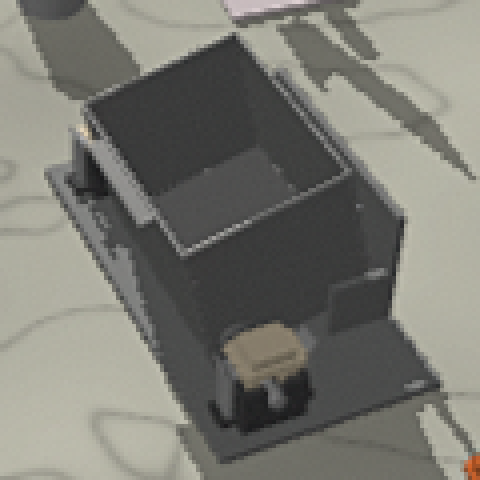

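```bash
python3 - <<'E'
from h import *
for n in ["top","side"]:
    P=cloud(load(f"pics/{n}0.npy"))
    m=(abs(P[...,0]-480)<60)&(abs(P[...,1]+290)<60)
    for lo,hi in [(112,130),(64,110),(52,58),(58,66)]:
        k=m&(P[...,2]>lo)&(P[...,2]<hi);q=P[k]
        if len(q): print(n,lo,hi,len(q),np.round(q.mean(0),1),np.round((q.min(0)+q.max(0))/2,1),np.round(np.ptp(q,axis=0),1))
    R=(abs(P[...,0]-567)<40)&(abs(P[...,1]+31)<40)&(P[...,2]>58)&(P[...,2]<72)
    L=(abs(P[...,0]-513)<40)&(abs(P[...,1]-184)<40)&(P[...,2]>51)&(P[...,2]<60)
    for k in (R,L):
        q=P[k]
        if len(q): print(n,len(q),np.round(q.mean(0),1),np.round(np.ptp(q,axis=0),1))
E
```

```text
top 112 130 61 [ 483.7 -292.6  117.6] [ 483.2 -294.1  118.6] [23.5 24.3 12.5]
top 64 110 49 [ 482.9 -286.3   79.3] [ 482.7 -290.1   86.8] [33.9 30.4 45.2]
top 52 58 165 [ 482.8 -290.    54.9] [ 482.9 -293.4   55. ] [65.1 67.2  5.9]
top 58 66 93 [ 483.8 -287.7   61.4] [ 484.2 -294.8   62. ] [61.  61.1  7.9]
top 75 [569.9 -29.6  61.6] [59.8 55.8  8.3]
top 86 [515.8 184.   54.1] [63.1 53.5  7.4]
side 112 130 179 [ 479.7 -294.1  117.7] [ 480.2 -292.1  117.1] [25.5 24.8  9.7]
side 64 110 202 [ 478.5 -300.2   83. ] [ 479.3 -296.3   87. ] [41.3 33.7 46. ]
side 52 58 536 [ 478.3 -299.6   55. ] [ 480.5 -292.3   55. ] [67.  66.3  5.9]
side 58 66 260 [ 478.7 -298.3   62.4] [ 480.2 -288.6   61.9] [60.2 49.3  7.8]
side 174 [561.  -19.5  63. ] [67.  51.9 13.6]
side 44 [526.6 158.2  55.8] [70.2 39.1  8.7]
```

```bash
cat >> h.py <<'E'
from scipy.spatial.transform import Rotation as Ro
def plan(p,rv,targets,yaw=0.244):
    """shift (cm) and turn in tool axes; p, rv = current pose; jaw z along +-(cos yaw,sin yaw)"""
    R=Ro.from_rotvec(rv).as_matrix()
    z=np.array([np.cos(yaw),np.sin(yaw),0]);
    if z@R[:,2]<0:z=-z
    y=np.array([0,0,-1.]);x=np.cross(y,z);T=np.stack([x,y,z],1)
    w=Ro.from_matrix(R.T@T).as_rotvec()
    print("axes",np.round(R.T.tolist(),3).tolist(),"turn",np.round(w,4))
    for t in targets: print(t,"->",np.round(R.T@(np.array(t)-p)/10,3))
E
python3 - <<'E'
from h import *
from workcell import ctrl
o=ctrl.get_obs()
plan(o["ee_pos"],o["orientation"],[(430,300,240),(500,100,240),(481,-293,200)])
E
```

```text
axes [[0.952, -0.307, 0.0], [-0.0, -0.001, -1.0], [0.307, 0.952, -0.001]] turn [1.100e-03 1.015e+00 6.000e-04]
(430, 300, 240) -> [ 31.726  -1.767 -20.714]
(500, 100, 240) -> [ 44.524  -1.747 -37.602]
(481, -293, 200) -> [ 54.771   2.3   -75.585]
```

```bash
python3 -m jog '[[1,[31.7,-1.8,-20.7],[0,1.015,0]],[1,[31.7,-1.8,-20.7],[0,1.015,0]],[1,[31.7,-1.8,-20.7],[0,1.015,0]],[1,[31.7,-1.8,-20.7],[0,1.015,0]],[1,[31.7,-1.8,-20.7],[0,1.015,0]],[1,[44.5,-1.8,-37.6],[0,1.015,0]],[1,[44.5,-1.8,-37.6],[0,1.015,0]],[1,[44.5,-1.8,-37.6],[0,1.015,0]]]'
python3 - <<'E'
from h import *
from workcell import ctrl
o=ctrl.get_obs();print(o["qpos"])
plan(o["ee_pos"],o["orientation"],[(481,-293,200)])
E
```

```text
t: 0.95
ee_pos: [416.7, 264.9, 237.3]
orientation: [-1.314, 1.03, -1.03]
ft_force: [-0.3, -0.6, 0.4]
width: 87.9
[ 5.42095878e-01  2.10870515e-01  1.90080054e+00 -3.13674011e-05
  1.02989393e+00  3.01257446e-01]
axes [[0.239, -0.971, 0.0], [0.0, -0.0, -1.0], [0.971, 0.239, 0.0]] turn [-0.     -0.0031  0.    ]
(481, -293, 200) -> [55.71   3.728 -7.067]
```

```bash
python3 -m jog '[[1,[55.7,3.7,-7.1],[0,0,0]],[1,[55.7,3.7,-7.1],[0,0,0]],[1,[55.7,3.7,-7.1],[0,0,0]],[1,[55.7,3.7,-7.1],[0,0,0]],[1,[55.7,3.7,-7.1],[0,0,0]],[1,[55.7,3.7,-7.1],[0,0,0]],[1,[55.7,3.7,-7.1],[0,0,0]],[1,[55.7,3.7,-7.1],[0,0,0]]]'
python3 - <<'E'
from h import *
from workcell import ctrl
o=ctrl.get_obs()
plan(o["ee_pos"],o["orientation"],[(481,-293,200)])
E
```

```text
t: 1.75
ee_pos: [462.7, -131.7, 210.9]
orientation: [-1.315, 1.028, -1.028]
ft_force: [0.8, 0.4, 0.4]
width: 88.0
axes [[0.241, -0.97, 0.0], [0.0, 0.0, -1.0], [0.97, 0.241, 0.0]] turn [-0.0003 -0.0002  0.0001]
(481, -293, 200) -> [16.094  1.093 -2.117]
```

```bash
python3 -m jog '[[1,[15,1,-2.1],[0,0,0]],[1,[15,1,-2.1],[0,0,0]],[1,[15,1,-2.1],[0,0,0]],[1,[15,1,-2.1],[0,0,0]],[1,[15,1,-2.1],[0,0,0]]]'
python3 - <<'E'
from h import *
from workcell import ctrl
o=ctrl.get_obs()
im=ctrl.get_image("wrist");np.save("pics/w1.npy",im,allow_pickle=True);cv2.imwrite("pics/w1.png",im["color"][:,:,::-1])
plan(o["ee_pos"],o["orientation"],[(481,-293,200)])
P=cloud(im)
for lo,hi in [(112,130),(64,110),(52,56),(60,64)]:
    k=(P[...,2]>lo)&(P[...,2]<hi)&(abs(P[...,0]-481)<50)&(abs(P[...,1]+293)<50);q=P[k]
    if len(q): print(lo,hi,len(q),np.round(q.mean(0),1),np.round((q.min(0)+q.max(0))/2,1),np.round(np.ptp(q,axis=0),1))
E
```

```text
t: 2.25
ee_pos: [478.2, -281.2, 200.4]
orientation: [-1.314, 1.031, -1.028]
ft_force: [-0.9, -0.2, -0.1]
width: 87.7
axes [[0.239, -0.971, -0.001], [-0.001, 0.001, -1.0], [0.971, 0.239, -0.001]] turn [ 0.0008 -0.0026 -0.001 ]
(481, -293, 200) -> [ 1.218  0.034 -0.01 ]
112 130 804 [ 481.9 -289.2  117.8] [ 482.4 -291.1  117. ] [26.2 25.9 10. ]
64 110 321 [ 480.3 -281.4   85.2] [ 482.5 -284.6   86.9] [35.5 29.  45.7]
52 56 1656 [ 480.2 -284.1   54.9] [ 482.2 -291.    54. ] [66.9 67.2  4. ]
60 64 729 [ 480.3 -283.8   62.5] [ 482.3 -289.    62.1] [43.  39.4  3.8]
```

View pics/w1.png

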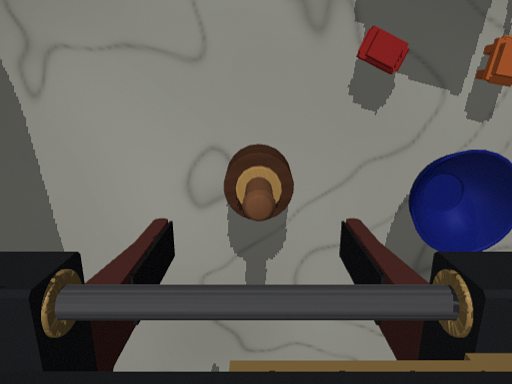

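```bash
cat > st.py <<'E'
import sys,json
from h import *
from workcell import ctrl
o=ctrl.get_obs()
print("w",round(float(o["width"]),1),"F",np.round(o["ft_force"],1),"M",np.round(o["moment"],2),"p",np.round(o["ee_pos"],1),"t",round(float(o["t"]),2),"v",np.abs(o["qvel"]).max().round(3))
plan(o["ee_pos"],o["orientation"],[tuple(map(float,a.split(","))) for a in sys.argv[1:]])
E
python3 -m jog '[[1,[1.1,0,0],[0,-0.002,0]],[1,[1.1,0,0],[0,-0.002,0]]]'; python3 st.py 482,-291.8,66
```

```text
t: 2.5
ee_pos: [482.1, -290.8, 201.3]
orientation: [-1.316, 1.024, -1.026]
ft_force: [0.1, 0.3, 0.5]
width: 88.0
w 88.0 F [0.1 0.3 0.5] M [-0.08  0.05  0.02] p [ 482.1 -290.8  201.3] t 2.5 v 0.016
axes [[0.245, -0.97, 0.001], [0.001, -0.001, -1.0], [0.97, 0.245, 0.001]] turn [-0.0005  0.0034  0.0008]
(482.0, -291.8, 66.0) -> [ 0.081 13.532 -0.037]
```

```bash
python3 -m jog '[[1,[0.1,5,0],[0,0.002,0]],[1,[0.1,9,0],[0,0.002,0]],[1,[0.1,11.5,0],[0,0.002,0]],[1,[0.1,13.1,0],[0,0.002,0]],[1,[0.1,13.1,0],[0,0.002,0]]]'; python3 st.py 482,-291.8,66
python3 - <<'E'
from h import *
from workcell import ctrl
for n in ["wrist","side"]:
    im=ctrl.get_image(n);c=im["color"]
    if n=="side": c=cv2.resize(c[230:384,180:360],None,fx=3,fy=3)
    cv2.imwrite(f"pics/{n}2.png",c[:,:,::-1])
E
```

```text
t: 3.0
ee_pos: [480.5, -290.2, 68.0]
orientation: [-1.316, 1.03, -1.023]
ft_force: [-0.7, 0.7, 0.0]
width: 87.8
w 87.8 F [-0.7  0.7  0. ] M [-0.07  0.03 -0.01] p [ 480.5 -290.2   68. ] t 3.0 v 0.044
axes [[0.243, -0.97, -0.003], [-0.004, 0.002, -1.0], [0.97, 0.243, -0.003]] turn [ 0.003   0.0013 -0.0031]
(482.0, -291.8, 66.0) -> [0.19  0.197 0.107]
```

View pics/wrist2.png

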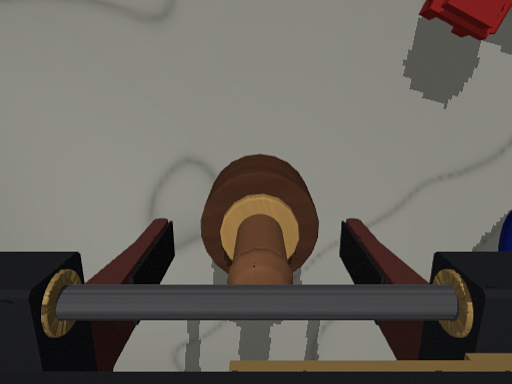

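View pics/side2.png

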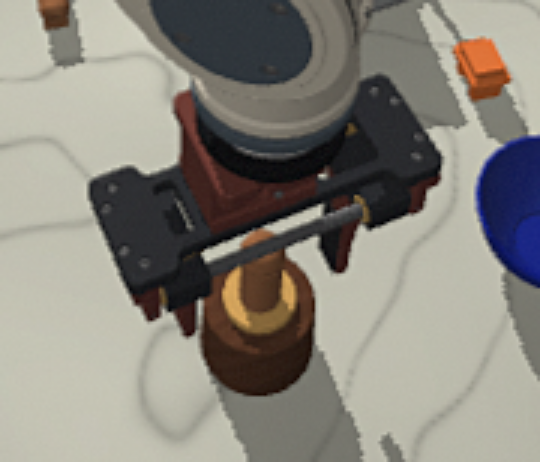

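```bash
python3 -m jog '[[1,[0.15,0.05,0.1],[0.002,0,-0.002]],[0.25,[0.15,0.05,0.1],[0.002,0,-0.002]],[0,[0.15,0.05,0.1],[0.002,0,-0.002]],[0,[0.15,0.05,0.1],[0.002,0,-0.002]],[0,[0.15,0.05,0.1],[0.002,0,-0.002]],[0,[0.15,0.05,0.1],[0.002,0,-0.002]],[0,[0.15,0.05,0.1],[0.002,0,-0.002]],[0,[0.15,0.05,0.1],[0.002,0,-0.002]]]'; python3 st.py
```

```text
t: 3.9
ee_pos: [483.0, -293.1, 69.5]
orientation: [-1.314, 1.025, -1.03]
ft_force: [0.3, -0.1, 0.1]
width: 35.2
w 35.2 F [ 0.3 -0.1  0.1] M [-0.05  0.04 -0.04] p [ 483.  -293.1   69.5] t 3.9 v 0.001
axes [[0.242, -0.97, 0.002], [0.002, -0.001, -1.0], [0.97, 0.242, 0.002]] turn [-0.0019 -0.0001  0.002 ]
```

```bash
python3 -m jog '[[0,[0,0,0],[0,0,0]],[0,[0,0,0],[0,0,0]]]'; python3 st.py;  python3 st.py
```

```text
t: 4.1
ee_pos: [482.9, -293.1, 69.4]
orientation: [-1.315, 1.025, -1.03]
ft_force: [0.2, -0.1, -0.2]
width: 25.3
w 25.3 F [ 0.2 -0.1 -0.2] M [-0.02  0.07 -0.01] p [ 482.9 -293.1   69.4] t 4.1 v 0.002
axes [[0.242, -0.97, 0.002], [0.002, -0.001, -1.0], [0.97, 0.242, 0.002]] turn [-0.0018  0.0001  0.0019]
w 25.3 F [ 0.2 -0.1 -0.2] M [-0.02  0.07 -0.01] p [ 482.9 -293.1   69.4] t 4.1 v 0.002
axes [[0.242, -0.97, 0.002], [0.002, -0.001, -1.0], [0.97, 0.242, 0.002]] turn [-0.0018  0.0001  0.0019]
```

```bash
python3 -m jog '[[0,[0,0,0],[0,0,0]],[0,[0,0,0],[0,0,0]],[0,[0,-1,0],[0,0,0]],[0,[0,-3,0],[0,0,0]],[0,[0,-6,0],[0,0,0]],[0,[0,-9,0],[0,0,0]],[0,[0,-12,0],[0,0,0]],[0,[0,-12,0],[0,0,0]]]'
python3 - <<'E'
from h import *
from workcell import ctrl
for n in ["wrist","side"]:
    im=ctrl.get_image(n);c=im["color"];np.save(f"pics/{n}3.npy",im,allow_pickle=True)
    if n=="side": c=cv2.resize(c[230:384,180:360],None,fx=3,fy=3)
    cv2.imwrite(f"pics/{n}3.png",c[:,:,::-1])
E
python3 st.py
```

```text
t: 4.9
ee_pos: [485.0, -294.3, 194.1]
orientation: [-1.314, 1.018, -1.036]
ft_force: [0.3, -0.2, -1.6]
width: 25.6
w 25.3 F [-1.   0.4 -1.5] M [-0.03  0.03 -0.02] p [ 482.8 -292.9  190.1] t 5.0 v 0.032
axes [[0.242, -0.97, 0.003], [0.004, -0.002, -1.0], [0.97, 0.242, 0.003]] turn [-0.003   0.0001  0.003 ]
```

View pics/wrist3.png

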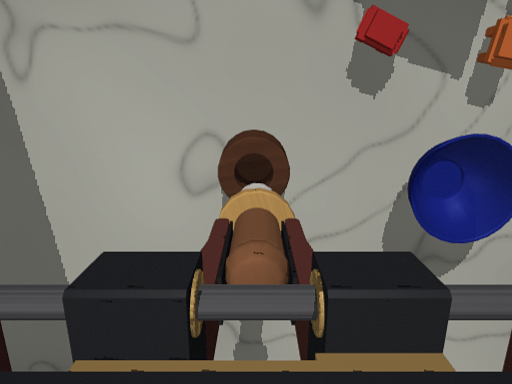

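View pics/side3.png

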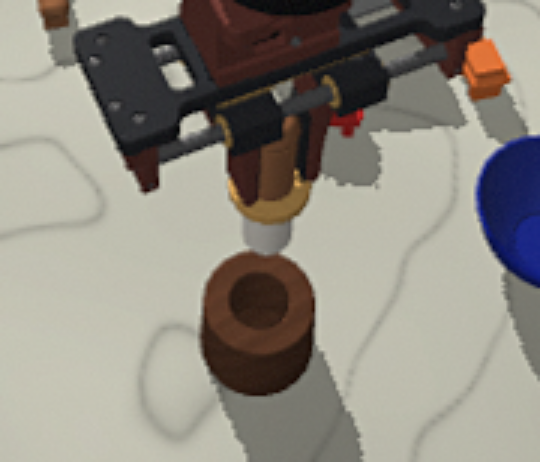

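```bash
python3 - <<'E'
from h import *
s=load("pics/side3.npy");P=cloud(s);w=load("pics/wrist3.npy");W=cloud(w)
c=s["color"].astype(int)
m=(P[...,2]>100)&(P[...,2]<172)&(np.hypot(P[...,0]-483,P[...,1]+293)<20)&(c.max(2)-c.min(2)<30)
vs,us=np.nonzero(m);print(len(us),us.min(),us.max(),vs.min(),vs.max())
for v in range(vs.min(),vs.max()+1):
    k=us[vs==v];q=P[v,k];print(v,k.min(),k.max(),c[v,k[len(k)//2]],np.round(q[len(k)//2],1))
# collar
m=(P[...,2]>165)&(P[...,2]<195)&(np.hypot(P[...,0]-483,P[...,1]+293)<26)&(c[...,0]-c[...,2]>60)&(c[...,1]>90)
q=P[m];print("collar",len(q),q.min(0).round(1),q.max(0).round(1))
for n,X,C in (("s",P,s),("w",W,w)):
    k=(abs(X[...,2]-54)<2.5)&(np.hypot(X[...,0]-482,X[...,1]+292)<40)
    q=X[k];print(n,len(q),((q.min(0)+q.max(0))/2).round(1),np.ptp(q,axis=0).round(1))
    x0,r=cv2.minEnclosingCircle(q[:,:2].astype(np.float32));print(x0,r)
E
```

```text
153 260 276 302 314
302 260 261 [138 132 121] [ 468.4 -296.   159.5]
303 260 262 [149 148 142] [ 468.4 -296.2  156.8]
304 260 276 [143 138 133] [ 473.4 -302.8  163.3]
305 260 276 [136 131 125] [ 477.8 -305.4  163.4]
306 260 276 [140 138 133] [ 478.2 -304.2  158.3]
307 260 276 [137 134 129] [ 478.3 -304.2  155.2]
308 261 276 [133 131 126] [ 480.1 -304.3  151.8]
309 261 276 [134 130 124] [ 479.8 -305.5  150.9]
310 261 275 [136 134 128] [ 478.4 -305.1  147.4]
311 262 275 [132 129 123] [ 480.5 -303.9  141.7]
312 263 274 [131 129 124] [ 480.2 -305.6  141.6]
313 264 272 [136 134 129] [ 478.8 -305.1  137.9]
314 266 271 [134 130 124] [ 480.4 -305.6  135.1]
collar 159 [ 460.4 -313.5  178.3] [ 500.9 -288.6  193.6]
s 671 [ 480.3 -292.2   54. ] [67.2 67.   4.9]
(480.2026672363281, -291.7259521484375) 34.4340934753418
w 2214 [ 482.4 -288.7   54. ] [67.4 63.   5. ]
(482.5475158691406, -291.24658203125) 34.086002349853516
```

```bash
python3 st.py 564,-20,215
```

```text
w 25.3 F [-1.   0.4 -1.5] M [-0.03  0.03 -0.02] p [ 482.8 -292.9  190.1] t 5.0 v 0.032
axes [[0.242, -0.97, 0.003], [0.004, -0.002, -1.0], [0.97, 0.242, 0.003]] turn [-0.003   0.0001  0.003 ]
(564.0, -20.0, 215.0) -> [-24.515  -2.521  14.48 ]
```

```bash
python3 -m jog '[[0,[-4,-2.5,2.3],[0,0,0]],[0,[-8,-2.5,4.7],[0,0,0]],[0,[-12,-2.5,7.1],[0,0,0]],[0,[-16,-2.5,9.5],[0,0,0]],[0,[-20,-2.5,11.9],[0,0,0]],[0,[-23,-2.5,13.6],[0,0,0]],[0,[-24.5,-2.5,14.5],[0,0,0]],[0,[-24.5,-2.5,14.5],[0,0,0]]]'
python3 -m jog '[[0,[0,0,0],[0,0,0]],[0,[0,0,0],[0,0,0]]]'
python3 - <<'E'
from h import *
from workcell import ctrl
for n in ["wrist","side","top"]:
    im=ctrl.get_image(n);c=im["color"];np.save(f"pics/{n}4.npy",im,allow_pickle=True)
    cv2.imwrite(f"pics/{n}4.png",c[:,:,::-1])
E
python3 st.py
```

```text
t: 5.8
ee_pos: [563.6, -17.8, 212.4]
orientation: [-1.317, 1.025, -1.026]
ft_force: [0.6, -0.7, -1.9]
width: 25.4
t: 6.0
ee_pos: [563.4, -21.0, 213.4]
orientation: [-1.315, 1.027, -1.03]
ft_force: [0.0, -0.4, -1.9]
width: 25.2
w 25.3 F [-0.3 -0.1 -0.9] M [-0.1   0.05  0.02] p [563.8 -21.1 214.1] t 6.15 v 0.004
axes [[0.24, -0.971, 0.002], [0.002, -0.002, -1.0], [0.971, 0.24, 0.002]] turn [-0.0016 -0.0015  0.0019]
```

View pics/wrist4.png

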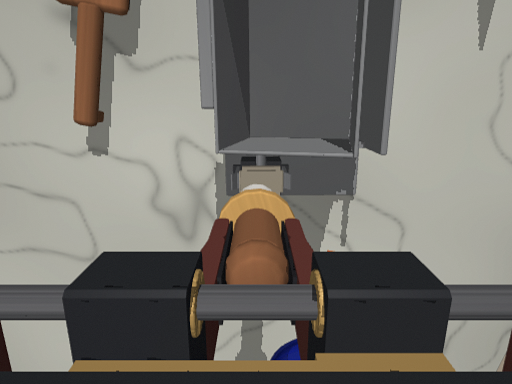

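View pics/side4.png

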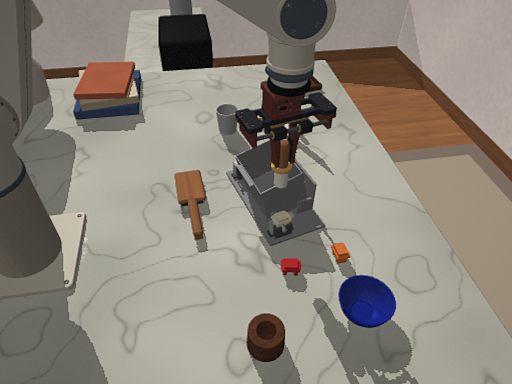

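```bash
python3 - <<'E'
from h import *
w=load("pics/wrist4.npy");s=load("pics/side4.npy");t=load("pics/top0.npy")
a=cv2.resize(w["color"][140:210,210:310],None,fx=8,fy=8,interpolation=cv2.INTER_NEAREST)
b=cv2.resize(s["color"][195:250,250:320],None,fx=8,fy=8,interpolation=cv2.INTER_NEAREST)
d=cv2.resize(t["color"][165:205,265:315],None,fx=12,fy=12,interpolation=cv2.INTER_NEAREST)
for n,x in zip("abd",(a,b,d)): cv2.imwrite(f"pics/z4{n}.png",np.clip(x[:,:,::-1]*1.3,0,255).astype(np.uint8))
E
```

```text
(no output)
```

View pics/z4a.png

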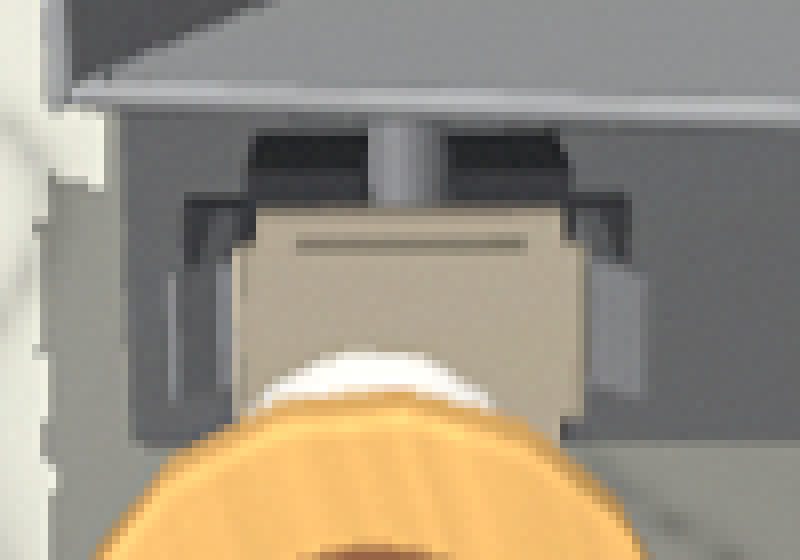

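View pics/z4b.png

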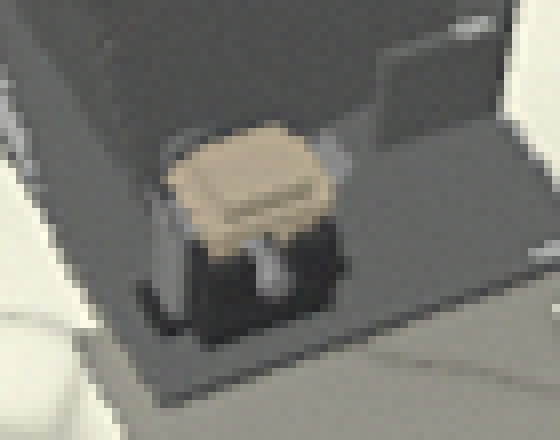

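View pics/z4d.png

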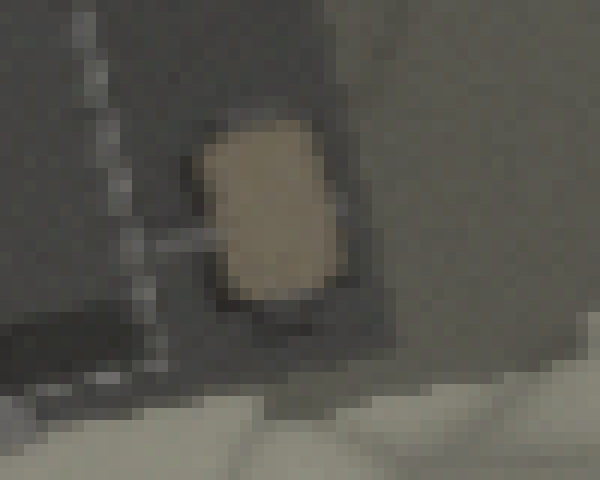

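```bash
python3 - <<'E'
from h import *
w=load("pics/wrist4.npy");s=load("pics/side4.npy");t=load("pics/top0.npy")
th=0.244;uy=np.array([-np.sin(th),np.cos(th),0]);ux=np.array([np.cos(th),np.sin(th),0])
print("wrist",ray(w,261.5,171,61.5)-12*uy, ray(w,247.2,171,61.5),ray(w,275.8,171,61.5))
print("side",ray(s,282.2,217.1,61.5))
for n,im,(u0,u1,v0,v1) in (("top0",t,(275,300,165,200)),("side",s,(255,300,195,235))):
    c=im["color"].astype(int);m=((c[...,0]-c[...,2])>14)&(c[...,0]>80)
    mm=np.zeros_like(m);mm[v0:v1,u0:u1]=m[v0:v1,u0:u1]
    k,l,st,ce=cv2.connectedComponentsWithStats(mm.astype(np.uint8));i=1+st[1:,4].argmax()
    print(n,st[i],ce[i],ray(im,*ce[i],58))
    r=cv2.minAreaRect(np.argwhere(l==i)[:,::-1].astype(np.float32));print(r,ray(im,*r[0],58))
# wrist: tool nose position: collar centre at its height
W=cloud(w);c=w["color"].astype(int)
m=(c[...,0]-c[...,2]>60)&(c[...,1]>110)&(W[...,2]>190)&(W[...,2]<215)
vs,us=np.nonzero(m);print("collar u",us.min(),us.max(),(us.min()+us.max())/2,vs.min(),W[m].mean(0))
E
```

```text
wrist [570.40959628 -28.36644174  61.5       ] [554.03932264 -20.05815954  61.5       ] [580.98265409 -13.38540797  61.5       ]
side [569.44531065 -33.81541838  61.5       ]
top0 [282 176  10  13  97] [287.05154639 182.02061856] [570.56097383 -29.71772171  58.        ]
((287.0294494628906, 182.11764526367188), (12.854387283325195, 7.761139392852783), 75.96376037597656) [570.25688386 -29.65539087  58.        ]
side [271 211  21  16 228] [281.13596491 218.0745614 ] [567.30546171 -33.25334527  58.        ]
((281.20001220703125, 218.10000610351562), (13.597793579101562, 19.28989028930664), 71.56504821777344) [567.43238561 -33.35391042  58.        ]
collar u 219 294 256.5 189 [559.69863243  -6.46439869 206.22871678]
```

```bash
python3 st.py 571,-31,130
```

```text
w 25.3 F [-0.3 -0.1 -0.9] M [-0.1   0.05  0.02] p [563.8 -21.1 214.1] t 6.15 v 0.004
axes [[0.24, -0.971, 0.002], [0.002, -0.002, -1.0], [0.971, 0.24, 0.002]] turn [-0.0016 -0.0015  0.0019]
(571.0, -31.0, 130.0) -> [1.117 8.409 0.444]
```

```bash
python3 -m jog '[[0,[1.1,0,0.45],[-0.002,-0.002,0.002]],[0,[1.1,2,0.45],[-0.002,-0.002,0.002]],[0,[1.1,4,0.45],[-0.002,-0.002,0.002]],[0,[1.1,6,0.45],[-0.002,-0.002,0.002]],[0,[1.1,7.5,0.45],[-0.002,-0.002,0.002]],[0,[1.1,8.4,0.45],[-0.002,-0.002,0.002]],[0,[1.1,8.4,0.45],[-0.002,-0.002,0.002]],[0,[1.1,8.4,0.45],[-0.002,-0.002,0.002]]]'
python3 - <<'E'
from h import *
from workcell import ctrl
for n in ["wrist","side"]:
    im=ctrl.get_image(n);c=im["color"];np.save(f"pics/{n}5.npy",im,allow_pickle=True)
    c=c[130:230,190:320] if n=="wrist" else c[170:250,240:340]
    c=cv2.resize(c,None,fx=6,fy=6,interpolation=cv2.INTER_NEAREST)
    cv2.imwrite(f"pics/{n}5.png",c[:,:,::-1])
E
python3 st.py 571,-31,130
```

```text
t: 6.95
ee_pos: [571.9, -30.0, 130.7]
orientation: [-1.315, 1.026, -1.027]
ft_force: [0.3, 0.1, -0.5]
width: 25.2
w 25.4 F [ 0.4 -0.  -1.1] M [-0.01  0.03 -0.01] p [572.1 -29.9 131.2] t 7.05 v 0.004
axes [[0.244, -0.97, 0.001], [0.002, -0.0, -1.0], [0.97, 0.244, 0.001]] turn [-0.0014  0.002   0.0005]
(571.0, -31.0, 130.0) -> [ 0.078  0.118 -0.132]
```

View pics/wrist5.png

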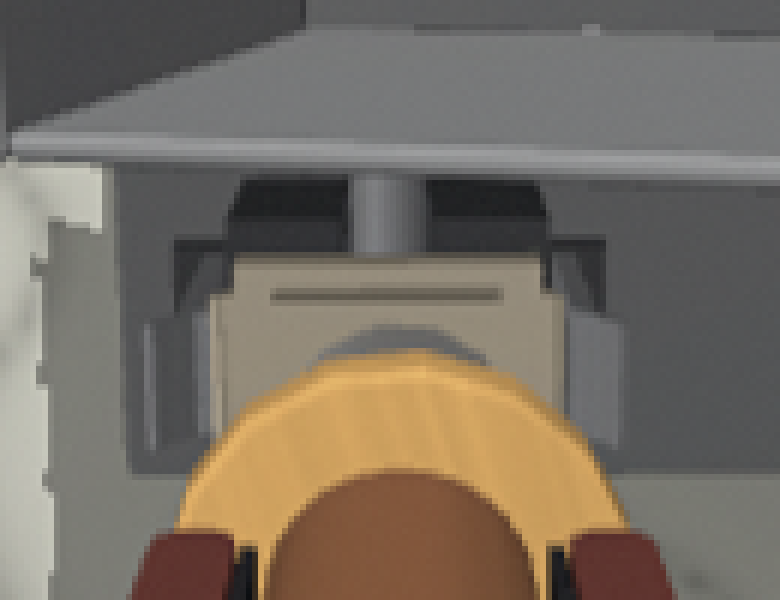

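View pics/side5.png

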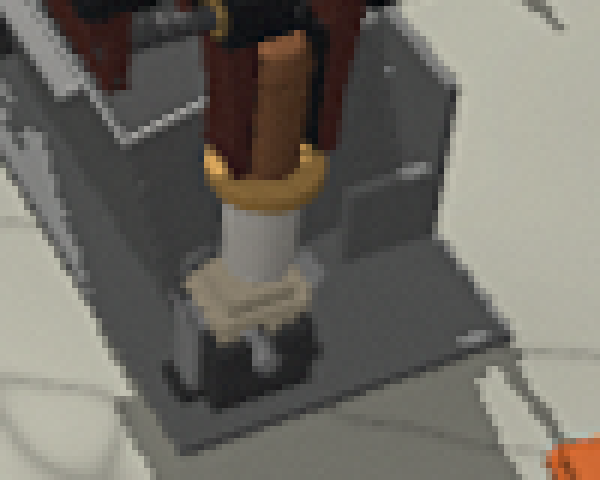

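```bash
python3 - <<'E'
from h import *
w=load("pics/wrist5.npy");s=load("pics/side5.npy")
th=0.244;uy=np.array([-np.sin(th),np.cos(th),0]);ux=np.array([np.cos(th),np.sin(th),0])
L=ray(w,254.4,179.8,61.5)-12*uy
for zn in (72,75.7,78):
    N=ray(w,257,184.5,zn)-14*uy
    d=L-N;print("wrist",zn,N.round(1),L.round(1),"move ux,uy",d@ux,d@uy)
c=s["color"].astype(int)
for v in range(205,222): print(v,[tuple(c[v,u]) for u in (276,279,283,287,290)])
E
```

```text
wrist 72 [572.5 -30.6  72. ] [570.  -28.3  61.5] move ux,uy -1.85428234399414 2.847498633074976
wrist 75.7 [572.3 -29.7  75.7] [570.  -28.3  61.5] move ux,uy -1.844971758996453 1.9159965336616183
wrist 78 [572.1 -29.1  78. ] [570.  -28.3  61.5] move ux,uy -1.839184098051934 1.3369546880803327
205 [(np.int64(47), np.int64(49), np.int64(50)), (np.int64(129), np.int64(126), np.int64(121)), (np.int64(117), np.int64(103), np.int64(82)), (np.int64(103), np.int64(93), np.int64(76)), (np.int64(67), np.int64(68), np.int64(68))]
206 [(np.int64(48), np.int64(50), np.int64(50)), (np.int64(135), np.int64(133), np.int64(128)), (np.int64(127), np.int64(126), np.int64(119)), (np.int64(108), np.int64(106), np.int64(102)), (np.int64(64), np.int64(64), np.int64(63))]
207 [(np.int64(60), np.int64(60), np.int64(59)), (np.int64(134), np.int64(131), np.int64(126)), (np.int64(128), np.int64(126), np.int64(122)), (np.int64(109), np.int64(107), np.int64(103)), (np.int64(66), np.int64(66), np.int64(64))]
208 [(np.int64(61), np.int64(62), np.int64(61)), (np.int64(133), np.int64(131), np.int64(125)), (np.int64(1
[... 2509 characters left out ...]
.int64(126), np.int64(118), np.int64(101)), (np.int64(138), np.int64(128), np.int64(111)), (np.int64(117), np.int64(110), np.int64(94)), (np.int64(102), np.int64(95), np.int64(81)), (np.int64(142), np.int64(132), np.int64(113))]
220 [(np.int64(131), np.int64(123), np.int64(106)), (np.int64(125), np.int64(117), np.int64(99)), (np.int64(102), np.int64(95), np.int64(80)), (np.int64(133), np.int64(124), np.int64(108)), (np.int64(122), np.int64(114), np.int64(97))]
221 [(np.int64(136), np.int64(127), np.int64(109)), (np.int64(109), np.int64(101), np.int64(86)), (np.int64(126), np.int64(117), np.int64(102)), (np.int64(120), np.int64(111), np.int64(96)), (np.int64(102), np.int64(95), np.int64(83))]
```

```bash
python3 - <<'E'
from h import *
s=load("pics/side5.npy")
th=0.244;uy=np.array([-np.sin(th),np.cos(th),0]);ux=np.array([np.cos(th),np.sin(th),0])
L=ray(s,283,219,61.5)+12*uy
for zn in (72,75.7,78):
    N=ray(s,283,216.7,zn)+14*np.array([.18,.98,0]); print(zn,N.round(1),L.round(1),"uy",(L-N)@uy)
E
```

```text
72 [571.2 -28.6  72. ] [567.  -28.2  61.5] uy 1.3765954908893774
75.7 [570.2 -31.9  75.7] [567.  -28.2  61.5] uy 4.3390960785222585
78 [569.6 -33.9  78. ] [567.  -28.2  61.5] uy 6.180650497861627
```

```bash
python3 -m jog '[[0,[-0.22,0,-0.19],[0,0.001,0]],[0,[-0.22,0.3,-0.19],[0,0.001,0]],[0,[-0.22,0.6,-0.19],[0,0.001,0]],[0,[-0.22,0.6,-0.19],[0,0.001,0]],[0,[-0.22,0.6,-0.19],[0,0.001,0]]]'
python3 - <<'E'
from h import *
from workcell import ctrl
for n in ["wrist","side"]:
    im=ctrl.get_image(n);c=im["color"];np.save(f"pics/{n}6.npy",im,allow_pickle=True)
    c=c[130:230,190:320] if n=="wrist" else c[170:250,240:340]
    c=cv2.resize(c,None,fx=6,fy=6,interpolation=cv2.INTER_NEAREST)
    cv2.imwrite(f"pics/{n}6.png",c[:,:,::-1])
E
python3 st.py
```

```text
t: 7.55
ee_pos: [568.9, -28.1, 124.2]
orientation: [-1.315, 1.027, -1.027]
ft_force: [-0.5, 0.1, -0.9]
width: 25.7
w 25.2 F [ 0.2 -0.5 -0.5] M [-0.09  0.04  0.05] p [569.1 -28.1 124.3] t 7.65 v 0.002
axes [[0.243, -0.97, -0.0], [-0.0, -0.0, -1.0], [0.97, 0.243, -0.0]] turn [ 0.     0.001 -0.   ]
```

View pics/wrist6.png

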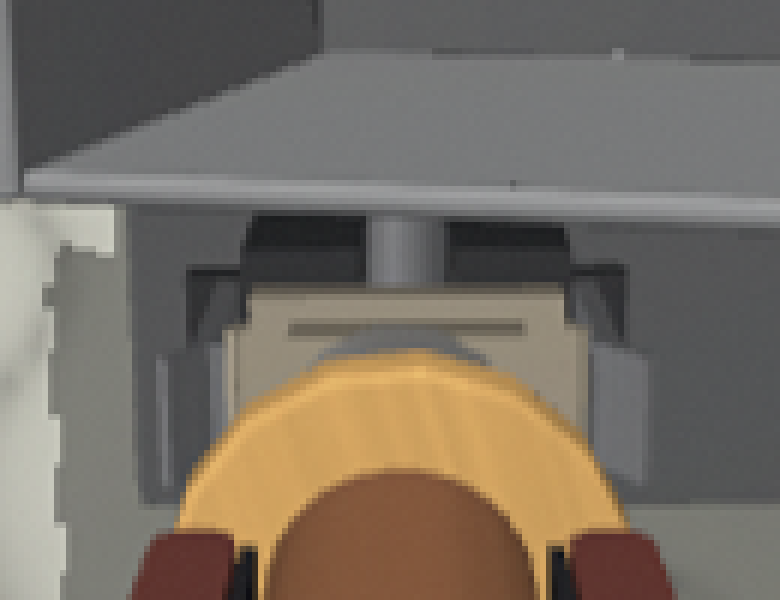

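View pics/side6.png

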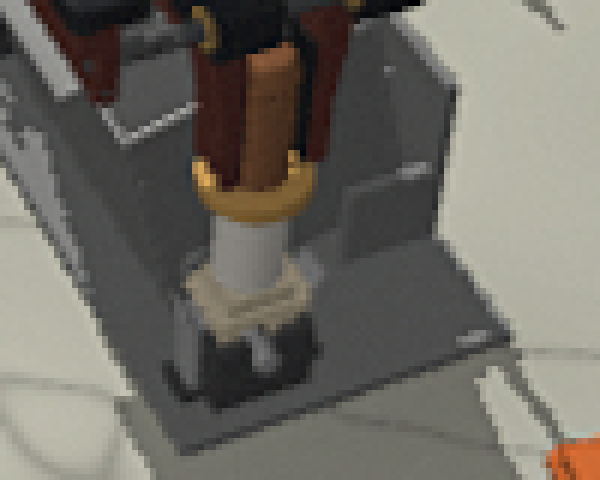

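```bash
python3 - <<'E'
from h import *
w=load("pics/wrist6.npy");s=load("pics/side6.npy")
th=0.244;uy=np.array([-np.sin(th),np.cos(th),0]);ux=np.array([np.cos(th),np.sin(th),0])
L=ray(w,257.8,185.4,61.5)-12*uy
for zn in (64,66,68,70):
    N=ray(w,257,184.4,zn)-14*uy
    M=ray(s,281.3,170+291/6,zn)+14*np.array([.18,.98,0]);K=ray(s,283,219,61.5)+12*uy
    print(zn,"wrist",L.round(1),N.round(1),(L-N)@ux,(L-N)@uy,"side",(K-M)@uy)
E
```

```text
64 wrist [570.  -28.2  61.5] [569.6 -29.   64. ] 0.5674936789836407 0.6469681032220915 side -1.6120245330083613
66 wrist [570.  -28.2  61.5] [569.5 -28.5  66. ] 0.5704922316722302 0.14466419225493274 side -0.021020845715904537
68 wrist [570.  -28.2  61.5] [569.4 -28.   68. ] 0.5734907843608179 -0.35763971871223293 side 1.5699828415765797
70 wrist [570.  -28.2  61.5] [569.2 -27.5  70. ] 0.5764893370494056 -0.8599436296793986 side 3.160986528869147
```

```bash
python3 -m jog '[[0,[0,0.08,0.05],[0,0.001,0]],[0,[0,0.16,0.05],[0,0.001,0]],[0,[0,0.24,0.05],[0,0.001,0]],[0,[0,0.32,0.05],[0,0.001,0]],[0,[0,0.4,0.05],[0,0.001,0]],[0,[0,0.4,0.05],[0,0.001,0]]]'; python3 st.py; python3 -m jog '[[0,[0,0.08,0],[0,0,0]],[0,[0,0.16,0],[0,0,0]],[0,[0,0.16,0],[0,0,0]]]';python3 st.py
```

```text
t: 8.25
ee_pos: [569.9, -28.1, 120.8]
orientation: [-1.314, 1.027, -1.028]
ft_force: [-0.4, -0.0, 2.9]
width: 25.5
w 25.5 F [-0.4 -0.   2.9] M [-0.08  0.21  0.02] p [569.9 -28.1 120.8] t 8.25 v 0.002
axes [[0.242, -0.97, 0.0], [0.001, -0.0, -1.0], [0.97, 0.242, 0.001]] turn [-0.0008 -0.      0.0003]
t: 8.55
ee_pos: [570.2, -28.1, 119.5]
orientation: [-1.314, 1.026, -1.029]
ft_force: [-0.8, 0.3, 6.3]
width: 25.4
w 25.4 F [-0.8  0.3  6.3] M [-0.03  0.17  0.05] p [570.2 -28.1 119.5] t 8.55 v 0.001
axes [[0.242, -0.97, 0.0], [0.002, -0.0, -1.0], [0.97, 0.242, 0.001]] turn [-0.0015 -0.      0.0005]
```

```bash
python3 -m jog '[[0,[0,0.06,0],[0,0,0]],[0,[0,0.12,0],[0,0,0]],[0,[0,0.18,0],[0,0,0]],[0,[0,0.18,0],[0,0,0]]]'; python3 st.py; python3 -m jog '[[0,[0,0.05,0],[0,0,0]],[0,[0,0.1,0],[0,0,0]],[0,[0,0.1,0],[0,0,0]]]';python3 st.py
```

```text
t: 8.95
ee_pos: [570.4, -28.1, 117.8]
orientation: [-1.314, 1.026, -1.029]
ft_force: [-0.8, 0.8, 6.7]
width: 25.2
w 25.2 F [-0.8  0.8  6.7] M [-0.07  0.22 -0.01] p [570.4 -28.1 117.8] t 8.95 v 0.001
axes [[0.242, -0.97, 0.001], [0.002, -0.0, -1.0], [0.97, 0.242, 0.002]] turn [-0.0019  0.      0.0007]
t: 9.25
ee_pos: [569.7, -28.0, 116.1]
orientation: [-1.314, 1.027, -1.028]
ft_force: [1.0, 0.7, -0.4]
width: 25.1
w 25.1 F [ 1.   0.7 -0.4] M [-0.04  0.01 -0.01] p [569.7 -28.  116.1] t 9.25 v 0.007
axes [[0.242, -0.97, 0.0], [0.001, -0.0, -1.0], [0.97, 0.242, 0.0]] turn [-0.0005 -0.0001  0.0001]
```

```bash
python3 -m jog '[[0,[0,0.06,0],[0,0,0]],[0,[0,0.12,0],[0,0,0]],[0,[0,0.17,0],[0,0,0]],[0,[0,0.17,0],[0,0,0]]]'; python3 -m jog '[[0,[0,0.04,0],[0,0,0]],[0,[0,0.08,0],[0,0,0]],[0,[0,0.08,0],[0,0,0]]]';python3 st.py
```

```text
t: 9.65
ee_pos: [569.3, -28.0, 113.9]
orientation: [-1.315, 1.028, -1.027]
ft_force: [0.1, 1.1, -1.3]
width: 25.3
t: 9.95
ee_pos: [569.7, -28.1, 113.7]
orientation: [-1.315, 1.027, -1.028]
ft_force: [-1.9, -0.6, 4.2]
width: 25.2
w 25.2 F [-1.9 -0.6  4.2] M [-0.12  0.28 -0.01] p [569.7 -28.1 113.7] t 9.95 v 0.003
axes [[0.242, -0.97, 0.0], [0.0, -0.0, -1.0], [0.97, 0.242, 0.0]] turn [-0.0003  0.      0.0002]
```

```bash
python3 -m jog '[[0,[0,0.03,0],[0,0,0]],[0,[0,0.06,0],[0,0,0]],[0,[0,0.06,0],[0,0,0]]]'; python3 -m jog '[[0,[0,0.03,0],[0,0,0]],[0,[0,0.06,0],[0,0,0]],[0,[0,0.06,0],[0,0,0]]]';python3 st.py
```

```text
t: 10.25
ee_pos: [569.9, -28.2, 113.7]
orientation: [-1.314, 1.027, -1.028]
ft_force: [-2.4, -0.4, 8.5]
width: 25.6
t: 10.55
ee_pos: [570.0, -28.2, 113.6]
orientation: [-1.314, 1.026, -1.028]
ft_force: [-3.5, -1.4, 12.2]
width: 25.1
w 25.1 F [-3.5 -1.4 12.2] M [-0.22  0.82  0.05] p [570.  -28.2 113.6] t 10.55 v 0.002
axes [[0.242, -0.97, 0.001], [0.001, -0.0, -1.0], [0.97, 0.242, 0.001]] turn [-0.001   0.0001  0.0006]
```

```bash
python3 -m jog '[[0,[0,0.04,0],[0,0,0]],[0,[0,0.08,0],[0,0,0]],[0,[0,0.08,0],[0,0,0]]]';python3 st.py
python3 -m jog '[[0,[0,-0.2,0],[0,0,0]],[0,[0,-0.6,0],[0,0,0]],[0,[0,-2,0],[0,0,0]],[0,[0,-5,0],[0,0,0]],[0,[0,-8,0],[0,0,0]],[0,[0,-10,0],[0,0,0]],[0,[1,-10,0],[0,0,0]],[0,[1.5,-10,0],[0,0,0]]]'
python3 - <<'E'
from h import *
from workcell import ctrl
for n in ["wrist","side"]:
    im=ctrl.get_image(n);c=im["color"];np.save(f"pics/{n}7.npy",im,allow_pickle=True)
    c=c[130:230,190:320] if n=="wrist" else c[170:250,240:340]
    c=cv2.resize(c,None,fx=6,fy=6,interpolation=cv2.INTER_NEAREST)
    cv2.imwrite(f"pics/{n}7.png",c[:,:,::-1])
    P=cloud(im);cc=im["color"].astype(int)
    m=((cc[...,0]-cc[...,2])>14)&(np.hypot(P[...,0]-570,P[...,1]+29)<24)&(P[...,2]<75)&(P[...,2]>40);q=P[m]
    A=np.c_[q[:,:2]-[570,-29],np.ones(len(q))]
    k=q[:,2]>np.percentile(q[:,2],50);print(n,len(q),np.percentile(q[:,2],[5,25,50,75,95]).round(1),np.linalg.lstsq(A[k],q[k,2],rcond=None)[0].round(3))
E
python3 st.py 482.9,-293.1,190
```

```text
t: 10.85
ee_pos: [570.2, -28.4, 113.5]
orientation: [-1.314, 1.026, -1.029]
ft_force: [-5.6, -1.0, 20.9]
width: 25.6
w 25.6 F [-5.6 -1.  20.9] M [-0.29  1.29  0.01] p [570.2 -28.4 113.5] t 10.85 v 0.002
axes [[0.242, -0.97, 0.001], [0.002, -0.001, -1.0], [0.97, 0.242, 0.001]] turn [-0.0015  0.0001  0.0009]
t: 11.65
ee_pos: [573.3, -43.3, 211.6]
orientation: [-1.315, 1.027, -1.028]
ft_force: [-0.2, 0.0, -2.4]
width: 25.2
wrist 1174 [46.3 47.4 53.9 54.8 55.6] [-6.0000e-03 -0.0000e+00  5.4826e+01]
side 202 [43.6 46.9 52.4 54.5 56.2] [ 3.000e-03 -1.000e-02  5.464e+01]
w 25.2 F [-0.5  0.9 -1.2] M [-0.1   0.1  -0.02] p [572.5 -43.4 210.1] t 11.75 v 0.012
axes [[0.241, -0.971, -0.001], [-0.002, 0.0, -1.0], [0.971, 0.241, -0.002]] turn [ 0.0019 -0.001  -0.0005]
(482.9, -293.1, 190.0) -> [ 22.082   2.03  -14.698]
```

View pics/wrist7.png

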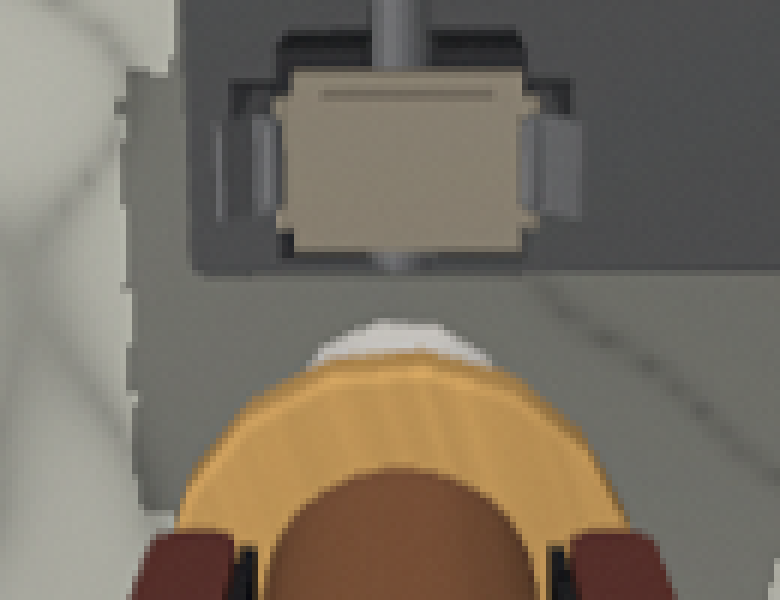

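View pics/side7.png

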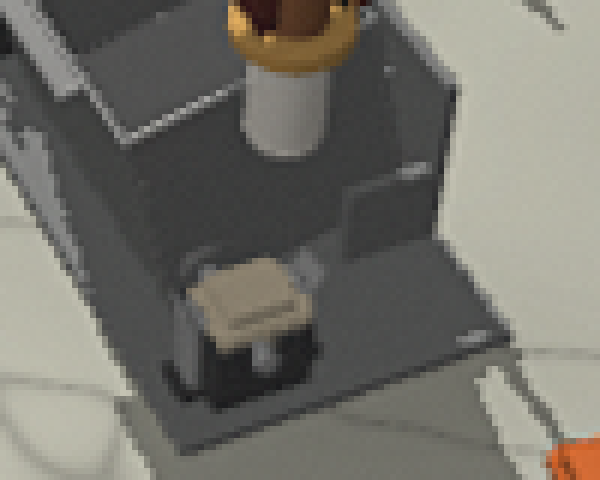

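The cover is level with its top at about 54 mm, and both clips sit over the rims (wrist crop about u 265 and 545). Next I'll return the tool to its stand.

```bash
python3 -m jog '[[0,[4,0.5,-2.7],[0,-0.001,0]],[0,[8,1,-5.4],[0,-0.001,0]],[0,[12,1.5,-8.1],[0,-0.001,0]],[0,[16,2,-10.7],[0,-0.001,0]],[0,[19.5,2,-13],[0,-0.001,0]],[0,[21.5,2,-14.3],[0,-0.001,0]],[0,[22.1,2,-14.7],[0,-0.001,0]],[0,[22.1,2,-14.7],[0,-0.001,0]]]'
python3 -m jog '[[0,[0,0,0],[0,0,0]],[0,[0,0,0],[0,0,0]]]'
python3 st.py 482.9,-293.1,130
```

```text
t: 12.55
ee_pos: [483.0, -292.9, 190.2]
orientation: [-1.314, 1.03, -1.027]
ft_force: [0.6, 0.2, -0.7]
width: 25.7
t: 12.75
ee_pos: [484.1, -291.3, 191.1]
orientation: [-1.316, 1.026, -1.025]
ft_force: [0.0, 0.3, -2.0]
width: 25.1
w 25.1 F [ 0.   0.3 -2. ] M [-0.08  0.02 -0.02] p [ 484.1 -291.3  191.1] t 12.75 v 0.004
axes [[0.244, -0.97, -0.001], [-0.001, 0.001, -1.0], [0.97, 0.244, -0.0]] turn [ 0.0004  0.0024 -0.0007]
(482.9, -293.1, 130.0) -> [ 0.15   6.107 -0.163]
```

```bash
python3 -m jog '[[0,[0.15,2,-0.1],[0,0.002,0]],[0,[0.15,4.5,-0.1],[0,0.002,0]],[0,[0.15,6.1,-0.1],[0,0.002,0]],[0,[0.15,6.1,-0.1],[0,0.002,0]],[0,[0.15,6.1,-0.1],[0,0.002,0]]]'
python3 - <<'E'
from h import *
from workcell import ctrl
for n in ["wrist","side"]:
    im=ctrl.get_image(n);c=im["color"];np.save(f"pics/{n}8.npy",im,allow_pickle=True)
    c=c[130:230,190:320] if n=="wrist" else c[270:370,210:320]
    c=cv2.resize(c,None,fx=6,fy=6,interpolation=cv2.INTER_NEAREST)
    cv2.imwrite(f"pics/{n}8.png",c[:,:,::-1])
E
python3 st.py 482.9,-293.1,69.4
```

```text
t: 13.25
ee_pos: [483.7, -293.5, 130.6]
orientation: [-1.315, 1.028, -1.027]
ft_force: [0.0, 1.1, -0.7]
width: 25.3
w 25.3 F [-0.4  1.  -1.1] M [-0.07  0.03  0.01] p [ 484.2 -294.2  131.5] t 13.35 v 0.005
axes [[0.241, -0.97, 0.001], [0.001, -0.001, -1.0], [0.97, 0.241, 0.001]] turn [-0.0012 -0.0003  0.0012]
(482.9, -293.1, 69.4) -> [-0.144  6.208 -0.102]
```

View pics/wrist8.png

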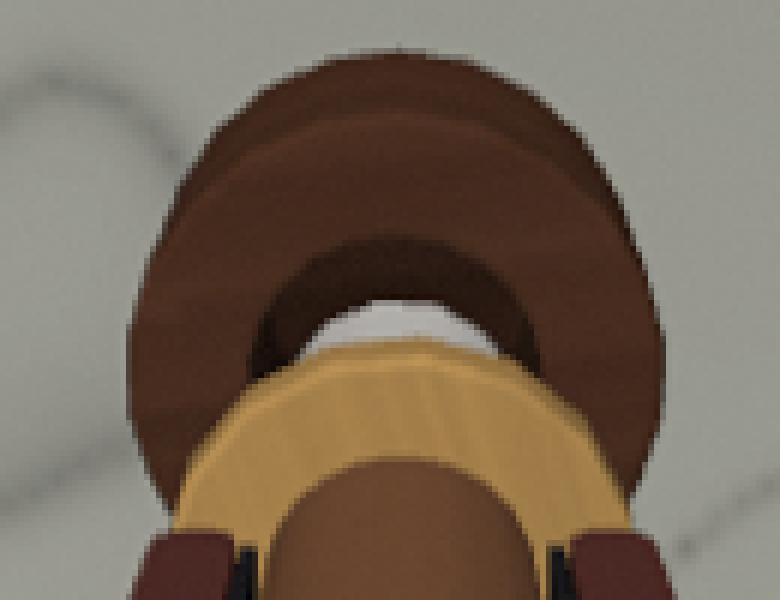

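View pics/side8.png

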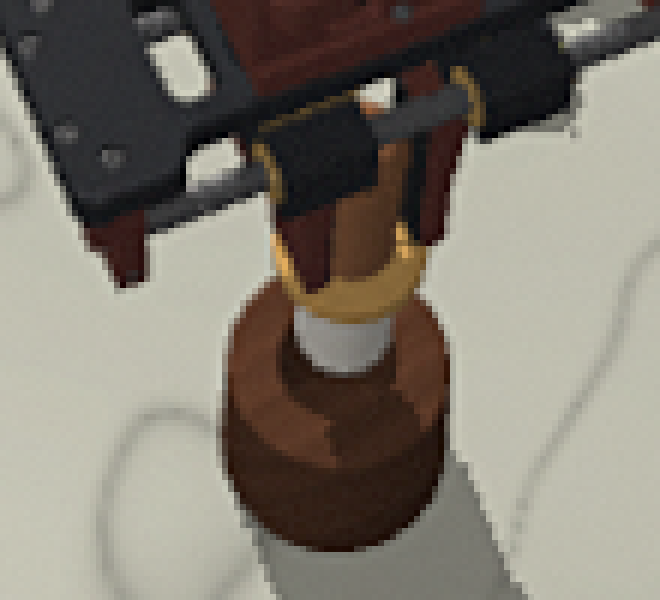

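```bash
python3 - <<'E'
from h import *
w=load("pics/wrist8.npy");s=load("pics/side8.npy")
th=0.244;uy=np.array([-np.sin(th),np.cos(th),0]);ux=np.array([np.cos(th),np.sin(th),0])
B=ray(w,256.2,169.3,54)-18*uy; N=ray(w,256.7,179.8,73)-14*uy
d=B-N;print(B,N,d@ux,d@uy)
vd=np.array([.18,.98,0])
N=ray(s,210+345/6,270+375/6,73)+14*vd
P=cloud(s);k=(abs(P[...,2]-54)<2.5)&(np.hypot(P[...,0]-482,P[...,1]+292)<40)
print(N,cv2.minEnclosingCircle(P[k][:,:2].astype(np.float32)))
E
```

```text
[ 483.02963724 -291.24437143   54.        ] [ 483.25009177 -290.6406917    73.        ] -0.3597651424944324 -0.5325396323803798
[ 482.6216036  -292.42260935   73.        ] ((479.91485595703125, -292.1925048828125), 33.97105026245117)
```

```bash
python3 -m jog '[[0,[0,1.5,0],[0,0,0]],[0,[0,3,0],[0,0,0]],[0,[0,4.3,0],[0,0,0]],[0,[0,5.2,0],[0,0,0]],[0,[0,5.6,0],[0,0,0]],[0,[0,5.8,0],[0,0,0]],[0,[0,5.8,0],[0,0,0]]]'; python3 st.py 482.9,-293.1,69.4; python3 -m jog '[[0,[0,0.1,0],[0,0,0]],[0,[0,0.2,0],[0,0,0]],[0,[0,0.2,0],[0,0,0]]]'; python3 st.py
```

```text
t: 14.05
ee_pos: [483.3, -294.3, 72.3]
orientation: [-1.314, 1.029, -1.028]
ft_force: [0.3, 0.2, -1.4]
width: 24.9
w 24.9 F [ 0.3  0.2 -1.4] M [-0.06  0.01  0.02] p [ 483.3 -294.3   72.3] t 14.05 v 0.012
axes [[0.241, -0.971, -0.0], [-0.0, 0.0, -1.0], [0.971, 0.241, -0.0]] turn [ 0.0001 -0.001  -0.0001]
(482.9, -293.1, 69.4) -> [-0.127  0.285 -0.009]
t: 14.35
ee_pos: [483.4, -294.3, 70.7]
orientation: [-1.314, 1.028, -1.029]
ft_force: [-0.5, 0.5, -0.6]
width: 25.1
w 25.1 F [-0.5  0.5 -0.6] M [-0.06  0.02  0.  ] p [ 483.4 -294.3   70.7] t 14.35 v 0.003
axes [[0.241, -0.971, 0.0], [0.0, -0.0, -1.0], [0.971, 0.241, 0.0]] turn [-0.0003 -0.001   0.0003]
```

```bash
python3 -m jog '[[0,[0,0.07,0],[0,0,0]],[0,[0,0.15,0],[0,0,0]],[0,[0,0.15,0],[0,0,0]]]'; python3 st.py
```

```text
t: 14.65
ee_pos: [483.4, -294.1, 69.6]
orientation: [-1.314, 1.028, -1.029]
ft_force: [-1.6, 2.6, 4.8]
width: 25.5
w 25.5 F [-1.6  2.6  4.8] M [0.24 0.3  0.01] p [ 483.4 -294.1   69.6] t 14.65 v 0.003
axes [[0.241, -0.971, 0.0], [0.0, 0.0, -1.0], [0.971, 0.241, 0.0]] turn [-0.0003 -0.001   0.    ]
```

```bash
python3 -m jog '[[0,[0,-0.05,0],[0,0,0]],[0.5,[0,-0.05,0],[0,0,0]],[0.7,[0,-0.05,0],[0,0,0]],[1,[0,-0.05,0],[0,0,0]],[1,[0,-0.05,0],[0,0,0]],[1,[0,-0.05,0],[0,0,0]],[1,[0,-0.05,0],[0,0,0]],[1,[0,-0.05,0],[0,0,0]]]'; python3 -m jog '[[1,[0,0,0],[0,0,0]],[1,[0,0,0],[0,0,0]],[1,[0,-1,0],[0,0,0]],[1,[0,-4,0],[0,0,0]],[1,[0,-8,0],[0,0,0]],[1,[0,-12,0],[0,0,0]],[1,[0,-14,0],[0,0,0]],[1,[0,-14,0],[0,0,0]]]'
python3 - <<'E'
from h import *
from workcell import ctrl
for n in ["wrist","side","top"]:
    im=ctrl.get_image(n);c=im["color"];np.save(f"pics/{n}9.npy",im,allow_pickle=True)
    cv2.imwrite(f"pics/{n}9.png",c[:,:,::-1])
    P=cloud(im)
    for lo,hi in [(112,130),(52,56),(60,64)]:
        k=(P[...,2]>lo)&(P[...,2]<hi)&(abs(P[...,0]-481)<50)&(abs(P[...,1]+293)<50);q=P[k]
        if len(q): print(n,lo,hi,len(q),np.round((q.min(0)+q.max(0))/2,1),q.max(0).round(1))
E
python3 st.py
```

```text
t: 15.45
ee_pos: [483.3, -294.2, 69.4]
orientation: [-1.314, 1.028, -1.028]
ft_force: [-0.6, -0.8, -0.2]
width: 78.0
t: 16.25
ee_pos: [485.1, -295.4, 213.6]
orientation: [-1.314, 1.022, -1.034]
ft_force: [1.1, -0.3, -0.9]
width: 87.6
wrist 112 130 769 [ 482.4 -291.2  116.7] [ 495.4 -278.1  121.4]
wrist 52 56 1686 [ 482.3 -291.2   54.1] [ 516.  -257.2   56. ]
wrist 60 64 682 [ 482.7 -289.4   62.2] [ 504.3 -270.    64. ]
side 112 130 171 [ 480.5 -292.3  117.2] [ 493.  -280.2  122.2]
side 52 56 398 [ 480.3 -291.5   54. ] [ 514.  -257.5   56. ]
side 60 64 199 [ 480.9 -292.9   62. ] [ 502.1 -272.1   64. ]
top 112 130 57 [ 483.2 -294.   117.5] [ 494.9 -282.8  123. ]
top 52 56 113 [ 482.9 -294.3   54. ] [ 515.5 -262.1   56. ]
top 60 64 51 [ 484.2 -291.1   62. ] [ 514.7 -273.    63.9]
w 87.6 F [-0.1  0.6 -0.2] M [-0.07  0.1  -0.02] p [ 482.6 -293.8  208.6] t 16.4 v 0.021
axes [[0.241, -0.971, -0.001], [-0.001, 0.001, -1.0], [0.971, 0.241, -0.001]] turn [ 0.0009 -0.001  -0.0009]
```

View pics/wrist9.png

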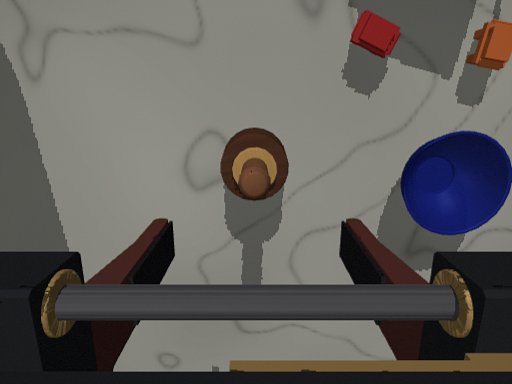

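View pics/side9.png

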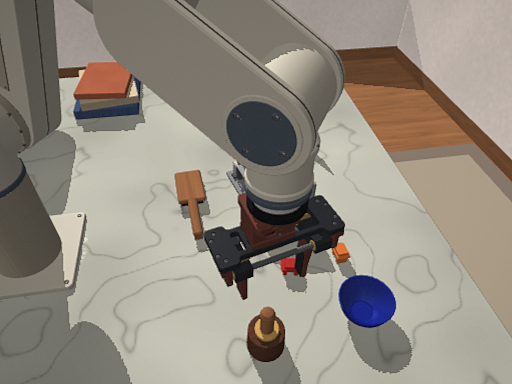

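```bash
python3 -m jog '[[1,[0,0,0],[0,0,0]],[1,[0,0,0],[0,0,0]]]'; python3 - <<'E'
from h import *
from workcell import ctrl
im=ctrl.get_image("top");P=cloud(im);c=im["color"].astype(int)
for x,y in ((570,-29),(515,185)):
    m=((c[...,0]-c[...,2])>12)&(np.hypot(P[...,0]-x,P[...,1]-y)<15);q=P[m]
    print(len(q),np.median(q,axis=0).round(1) if len(q) else None)
print(ctrl.close_job())
E
```

```text
t: 16.6
ee_pos: [482.6, -293.8, 208.0]
orientation: [-1.315, 1.031, -1.026]
ft_force: [-0.6, 0.2, -0.3]
width: 87.8
71 [570.6 -29.6  54. ]
71 [515.7 184.4  52.8]
the job is handed in; nothing more can be done
None
```

The loose cover, on the right bearing block (the unit's -y side), is pressed fully home. The seating tool is back upright in its stand, and I handed the job in at about 16.6 s.

- **Pressing:** The nose was centred on the land to within about 1 mm and kept upright. Resistance was about 6–8 N until the clips snapped and it dropped away. I then pushed against the hard stop up to a highest reading of 20.9 N at the wrist, well under 40 N. Force was read only between moves, so a brief peak in between would not show.
- **Covers:** The pressed cover's top now reads 54.0 mm, down from about 62 mm and expected 53.5 mm. It lies flat, with both clips over its rims. The fitted cover reads 52.8 mm and was not touched.
- **Tool:** The collar lies on the stand, with its top at 62 mm. All three cameras put the knob within about 1 mm of the stand's axis, and it is released with the gripper open and clear.

No check failed. The cameras disagreed by 2–5 mm on absolute positions, so I aligned the nose to the land and the bore within the same picture. I did not measure the bowl, coin cup, phone stand or hairbrush at the end. The bowl and brush looked unmoved in the last pictures, and no move went near the other two.

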